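# Loosen the chocolate bars in their mould and show it to the inspection camera

### The arm

A 6-joint arm with a two-finger parallel gripper is mounted at the origin on the work surface. World frame = base frame: x ahead of the robot, y to its left, z up, the work surface at z = 0. Lengths are in m, angles in rad, forces in N, time in s.
With the tool pointing down it reaches from about 0.275 to 0.825 m from the base axis. Payload 4.9 kg.
Tool frame: the origin (TCP) lies between the finger pads; the fingertips stand 11 mm ahead of it and the grasp point (between the pads) lies 8 mm behind it (arm.tip_extent is the distance from the TCP to the fingertips, in m); z points along the fingers, y is the line along which they close (so a half turn about z gives the same grasp; the last joint's range is limited). The gripper opens to 85 mm and grips with 20 to 120 N. Pads are 22 mm wide; open, the fingers measure 114 mm over their backs; the gripper's body (76 mm by 85 mm) begins 54 mm behind the grasp point. The pads swing forward as they close: fully open they stand 13 mm farther back than shut.
Start: joints at [-1.284, 0.326, -0.193, 1.052, 0, 1.437], TCP at [0.225, -0.502, 0.242] pointing down, gripper open.
Joint ranges: [-2.65, 2.65], [-0.97, 1.79], [-1.3, 1.35], [-1.93, 2.1], [-1.47, 1.37], [-3.14, 3.14]. Speed limits (rad/s): [2.57, 2.57, 3.14, 3.14, 3.14, 3.14].

### API

Orientations are given as a 3x3 rotation matrix whose columns are the frame's x, y, z axes.
In Python, from rig import arm gives the robot as it stands.
- The arm moves only by the shell command python3 -m pendant 'ROWS' [OPENING] [FORCE]. ROWS is JSON, a list that holds one entry, the list of rows, each a list of 4 numbers: the shift along the world's x, y, z in m, then the turn about the world's z in degrees. In form: [[[x, y, z, yaw], ...]]. A call has 1 to 20 rows; each row shifts and turns the commanded pose from where the row before left it; what a row does not reach is not made up. A row lasts 1/8 s, in which the tool goes at most 62.5 mm and 10.7 degrees, less where a joint would pass 70% of its speed; a pose out of reach is approached as far as the arm can. A call with a gripper value outside its range is refused whole. OPENING is the finger opening in m, from 0 to 0.0854, set as the call begins (- or left out, the last holds). The fingers move at their own pace and stop on an object; FORCE is the grip in N (left out, the last holds). Time passes only in rows, so rows that do not move let the fingers close. It gives the time, the measured TCP pose, the force, the opening and the grip force at its end, in the units of the state.
- arm.read_state(): the state, without advancing time (a new reading comes with each control period).
- arm.grab_frame(name): name is "scene" or "side" or "wrist"; returns the picture (384x512x3 uint8, red, green, blue); there is no depth.
- arm.get_calibration(name): a dict with "fx", "fy", "cx", "cy" (pixels), "R" (3x3) and "t" (3): a world point X has camera coordinates R X + t. Camera axes: x right, y down, z forward; pixel columns grow to the right and rows downward; lengths in m; the calibration is good to about 2 mm. A picture is of the moment at which its call begins: read the wrist's pose just before it. get_calibration takes no time and is no camera call; for the wrist camera it gives the pose at the moment of the call.
- arm.hand_in(): hands the job in; it is judged then, once.
Trained networks look in the newest picture that a camera, given by its name, has taken for a name from the list of things; names that differ only in an ending like _2 or _b are one class to them, and where a whole thing is asked for, a point or a joint stands for the part that bears it (a point fixed in the world has none). Each returns a list of dicts, best first, with "confidence" (0 to 1); they miss things now and then, are a little off and sometimes report something else, mostly with a low value. They report only what shows in the picture. A call takes as long as a camera call. They do not tell look-alikes from the thing itself.
- arm.look_for(camera, target): "box" ([left, top, right, bottom] in pixels, round what is visible of it).
- arm.silhouettes(camera, target): "region" (384x512 bool, what is visible of it) and "box" ([left, top, right, bottom] in pixels, round what is visible of it).
The state is a dict: "t": time; "qpos": joint angles; "joint_velocities": joint speeds; "effort": joint torques, N m; "eef_pos": TCP position; "tool_rot": TCP orientation; "wrist_force": force on the tool from outside, world axes, zero at the start; "moment": the same for the moment, N m; "gripper_width": finger opening in m; "grasp_force": force on a finger pad.
Only numpy, scipy, OpenCV 4.12 (cv2) and the standard library are available. Lean on these libraries where they do the work, as an engineer would, in place of code of your own. Each camera call takes 0.05 s, during which the arm holds its last target. There are 200 camera calls.

### The job

Pull the release jig's sprung lever down through its full stroke to loosen the bars in the mould, hold it there a moment, and ease it slowly all the way back up, never letting it snap back. Then lift the filled mould out of the jig and hold it still in the air in front of the inspection camera: chocolate side square to the lens, long edges level, the centre of that side 200 mm straight out from the lens. Finish while still holding it there, and leave everything else on the table where it stands.

Things in the scene. Friction and masses are not known exactly. Their poses are not given: they have to be found in the camera images.
- jig: Release jig, fixed: aluminium base 200 x 250 x 20 mm, two slotted end brackets (85 mm high) holding the mould on edge, and a grey block (95 mm high) on the robot's side whose rubber pad, driven by the lever, presses softly on the mould's back. Origin on the table under the middle of the mould's slot; x from the block to the mould, y along the mould towards the lever, z up.
- lever (a joint): The jig's lever angle, rad: 0 = upright (home, spring-held), 1.0 = stop at the end of the stroke, tip leaning towards the jig's -x. Spring and damper: about 2.5 N at the grip at home, about 10 N at the stop; let go, it flies back. Easing it back over about two seconds is slow enough.
- lever_grip (a point): Grip point of the lever: on the axis of a black round bar 16 mm thick lying along the jig's y; free end 33 mm to +y, the lever's flat arm 52 mm to -y. 140 mm from the hinge axis; 210 mm above the table at home, 146 mm at the stop. Pinched straight down across the bar, the bar can turn in the fingers during the stroke.
- lever_pivot (a point): Point on the lever's hinge axis (which runs along the jig's y) straight below the grip point when the lever is home, 70 mm above the table; fixed.
- mould: Filled mould: frosted white plate 200 x 120 x 22 mm, about 0.4 kg, on edge in the jig (2 mm play, top edge 140 mm above the table). One side is filled with two dark brown bars of 3 x 3 squares. Origin: centre of the lower edge face; x square out of the chocolate side (the jig's +x at first), y along its length, z up. The upper 26 mm is a flat rim, to be gripped across the 22 mm.
- mould_face (a point): Centre of the mould's chocolate side (11 mm along x, 60 mm along z from the mould's origin).
- mould_top (a point): Centre of the mould's upper edge face (120 mm along z from its origin).
- lens (a point): Centre of the lens front of the inspection camera: grey head 60 x 56 x 56 mm with a black lens barrel (44 mm thick), 340 mm up on a fixed column (365 mm high, 100 mm behind the lens), tipped down 17 to 29 degrees (different each time), not rolled. Axes: it looks along -x, y level. When the mould is shown properly, its x, y, z axes are parallel to these.
- view (a point): The viewing spot in the air, 200 mm straight out from the lens (same axes as the lens), about 210 to 265 mm above the table: where the centre of the mould's chocolate side must be held.
- empty_mould: Bystander: a like mould, but empty, standing in a plain white rack at the robot's right. Leave it.
- heatgun: Bystander: blue heat gun lying on the table, about 200 mm long, 65 mm high. Origin on its underside.
- scraper: Bystander: a spatula lying on the table. Origin on its underside.
- bowl: Bystander: steel bowl, 140 mm across, 60 mm high. Origin under its middle.
- spray: Bystander: white bottle, 60 mm thick, 170 mm high. Origin under its middle.
- bar: Bystander: an unmoulded bar of 3 x 3 squares, 78 x 78 x 13 mm, lying on the table. Origin under its middle.
Things that resemble listed ones, but are neither listed nor needed, are in the scene too. Leave any purple or red look-alike of the mould alone.

How it is judged:
On the way, in this order (a step that is already met when the one before it is completed fails the run):
1. the lever is pulled through its stroke (past 0.92 rad) with the mould standing in the jig (value of joint lever above 0.92 rad and distance between mould and jig below 0.03 m and angle between mould's own z axis and vertical below 0.15 rad), for 0.2 s.
2. the lever is back home (under 0.08 rad), the mould still in the jig (value of joint lever below 0.08 rad and distance between mould and jig below 0.03 m and angle between mould's own z axis and vertical below 0.15 rad), for 0.1 s.
At the end, for the whole second after the job is handed in: The mould is held by the fingers alone, still (under 30 mm/s and 0.2 rad/s), the centre of its chocolate side within 30 mm of the viewing spot (and over 140 mm above the table), that side facing the lens within 0.22 rad, its long edges level within 0.18 rad; the lever is home (under 0.08 rad) (distance between mould_face and view below 0.03 m and angle between the x axis of mould and the x axis of view, either way round below 0.22 rad and angle between mould's own x axis and vertical below 1.5 rad and angle between mould's own y axis and vertical between 1.39 and 1.75 rad and height (world z) of mould_face above 0.14 m and contact force between mould and the fingers above 3 N and contact force between mould and jig below 0.1 N and linear speed of mould below 0.03 m/s and angular speed of mould below 0.2 rad/s and value of joint lever below 0.08 rad); the arm keeps its last pose, push and grip.
It fails at once if the lever springs back faster than 1.6 rad/s (velocity of joint lever below -1.6 rad/s).
It fails at once if another thing on the table is moved more than 20 mm (distance of any of empty_mould, heatgun, scraper, bowl, spray, bar from where it was at the start of the episode above 0.02 m).
It also fails if it takes over 58 s, if anything falls off the work surface, if the arm or the gripper's body presses on something with over 40 N, if the wrist force passes 120 N, or if a joint passes its speed limit or range.

## Working session

There is one attempt and no reset: what is moved stays moved. The work goes in short steps, Python scripts to look and compute and a shell command to move; the robot and the scene stay as the last step left them, time stands still between calls to the robot, and variables do not carry over. Pictures are saved under pics/ and viewed, at most 10 in all, crops included, and the job is handed in when it is done.

```bash
ls; mkdir -p pics; python3 - <<'E'
from rig import arm
import cv2,numpy as np
for n in ("scene","side"):
    f=arm.grab_frame(n); cv2.imwrite(f"pics/{n}0.png",cv2.resize(f[:,:,::-1],(800,600),interpolation=cv2.INTER_CUBIC))
    c=arm.get_calibration(n); R=np.array(c["R"]);print(n,c["fx"],c["cx"],c["cy"],"pos",(-R.T@c["t"]).round(3),"fwd",R[2].round(3))
    for t in ("jig","lever_grip","mould","lens"):
        print(t,[(np.round(d["box"]).tolist(),round(d["confidence"],2)) for d in arm.look_for(n,t)][:4])
s=arm.read_state();print(s["t"],s["tool_rot"],s["wrist_force"])
E
```

```text
pics
scene 384.9778072284304 255.2383466069859 191.79032517308715 pos [1.136 0.386 1.362] fwd [-0.423 -0.286 -0.86 ]
jig [([240.0, 195.0, 324.0, 269.0], 0.72)]
lever_grip [([299.0, 232.0, 328.0, 255.0], 0.7)]
mould [([394.0, 205.0, 438.0, 264.0], 0.87), ([332.0, 174.0, 383.0, 222.0], 0.78)]
lens [([145.0, 168.0, 178.0, 196.0], 0.91)]
side 379.3062084227143 257.53250510896515 194.691770513812 pos [-0.723 -0.312  1.257] fwd [ 0.757  0.183 -0.627]
jig [([199.0, 172.0, 267.0, 246.0], 0.61)]
lever_grip []
mould [([152.0, 229.0, 198.0, 261.0], 0.95), ([112.0, 207.0, 142.0, 256.0], 0.85), ([216.0, 192.0, 252.0, 218.0], 0.84), ([200.0, 172.0, 218.0, 203.0], 0.61)]
lens [([238.0, 194.0, 256.0, 215.0], 0.65)]
0.5 [[ 9.12776969e-01  4.08458326e-01 -2.71727971e-05]
 [ 4.08458326e-01 -9.12776964e-01  9.79464540e-05]
 [ 1.52043414e-05 -1.00502223e-04 -9.99999995e-01]] [ 0.10048513 -0.59234272 -0.29676128]
```

View pics/scene0.png

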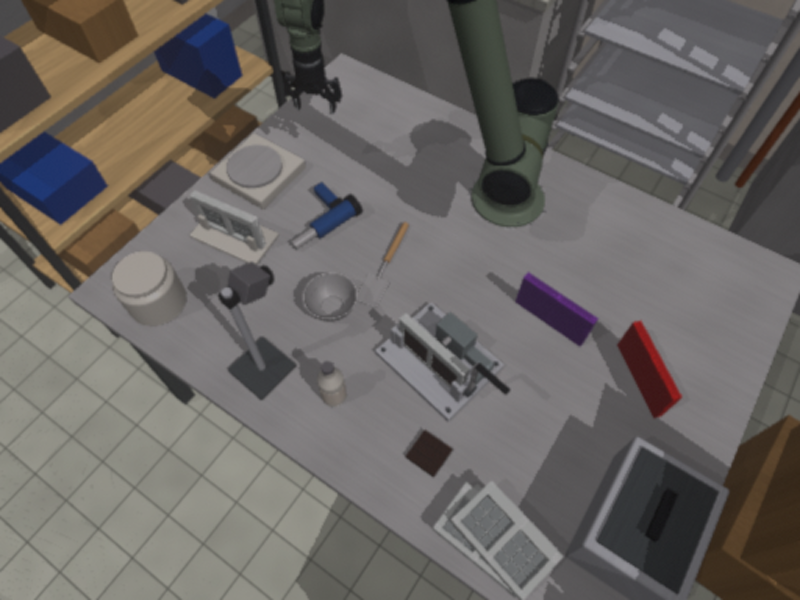

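View pics/side0.png

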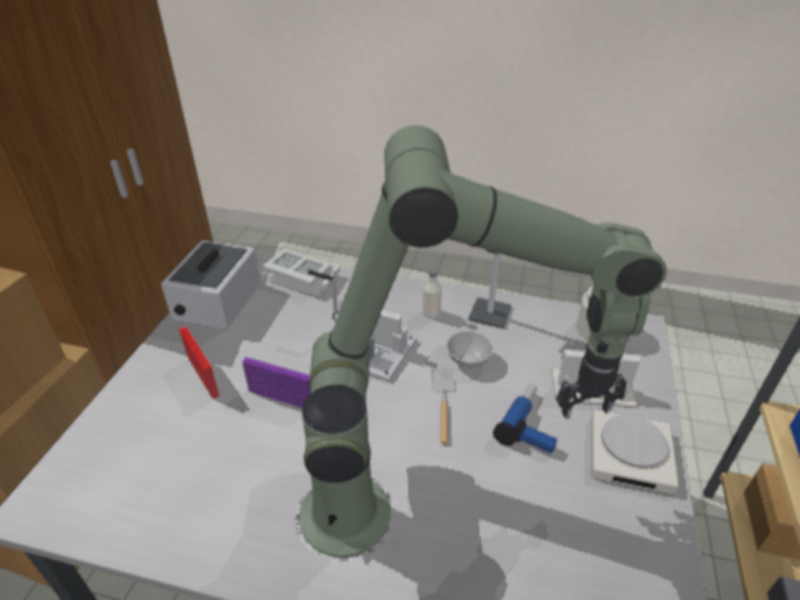

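Scene (800 px view): the filled mould with brown squares stands in the jig at about (435,350). The lever bar runs from (485,370) to (508,390). The inspection head is at (250,283), with its lens at (270,275) pointing up-right. Look-alikes:
- purple plate (555,308)
- red plate (648,370)
- empty mould in the white rack (228,222)
- stacked empty trays (500,535)

Only the jig plate is filled and standing between brackets.

```bash
cat > h.py <<'E'
from rig import arm
import cv2,numpy as np
def cal(n):
    c=arm.get_calibration(n); return c,np.array(c["R"]),np.array(c["t"])
def ray(n,uv,C=None):
    c,R,t=C or cal(n); u,v=uv
    d=R.T@np.array([(u-c["cx"])/c["fx"],(v-c["cy"])/c["fy"],1]); return -R.T@t,d/np.linalg.norm(d)
def atz(n,uv,z,C=None):
    o,d=ray(n,uv,C); return o+d*(z-o[2])/d[2]
def proj(n,X,C=None):
    c,R,t=C or cal(n); p=R@np.array(X)+t; return np.array([c["fx"]*p[0]/p[2]+c["cx"],c["fy"]*p[1]/p[2]+c["cy"]])
E
python3 - <<'E'
from h import *
k=1.5625
for nm,p,z in [("mouldtop a",(400,318),.14),("mouldtop b",(468,378),.14),("grip end",(508,390),.21),("lens",(268,276),.33),("coltop",(231,297),.365),("colbase",(262,368),0),("bowl",(328,297),.0),("spray",(330,395),0),("bar",(428,452),0)]:
    print(nm,atz("scene",np.array(p)/k,z).round(3))
f=arm.grab_frame("scene"); cv2.imwrite("pics/sc1.png",cv2.resize(f[150:290,140:340,::-1],(800,560),interpolation=cv2.INTER_CUBIC))
E
```

```text
mouldtop a [0.574 0.009 0.14 ]
mouldtop b [0.615 0.217 0.14 ]
grip end [0.621 0.308 0.21 ]
lens [ 0.732 -0.21   0.33 ]
coltop [ 0.823 -0.218  0.365]
colbase [ 0.818 -0.236  0.   ]
bowl [ 0.564 -0.227  0.   ]
spray [ 0.78  -0.055  0.   ]
bar [0.764 0.216 0.   ]
```

View pics/sc1.png

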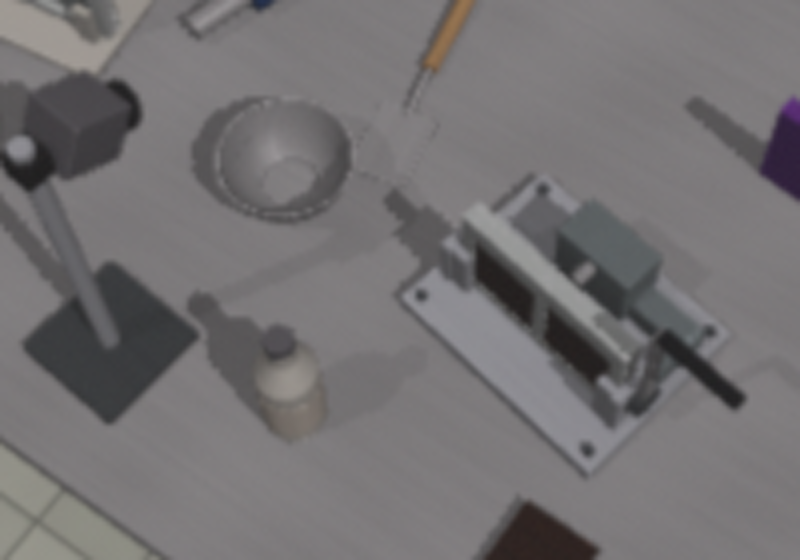

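The crop confirms it: the plate with dark brown squares is clamped between the jig brackets, top edge (470,210)–(635,365). The lever bar runs from (665,340) to (742,400), and the lens barrel at (125,105) faces the robot. Next I measure the jig and lens poses.

```bash
python3 - <<'E'
from h import *
g=lambda p,z: atz("scene",(np.array(p)+.0)/4+np.array([140,150])-.375,z)
B=[g(p,.02) for p in [(400,297),(590,475),(733,330),(540,175)]]
for b in B: print("base",b.round(3))
e=lambda a,b: np.degrees(np.arctan2(*(b-a)[[1,0]]))
print("yaw of y edge:",e(B[0],B[1]),e(B[3],B[2]),"x edge",e(B[3],B[0]),e(B[2],B[1]), "ctr",np.mean(B,0), [np.linalg.norm(B[i]-B[i-1]) for i in range(4)])
M=[g(p,.14) for p in [(467,212),(632,372)]]
print("mould outer top edge",[m.round(3) for m in M],e(*M),np.linalg.norm(M[1]-M[0]))
L=[g(p,.21) for p in [(665,342),(740,398)]]
print("lever",[l.round(3) for l in L],e(*L),np.linalg.norm(L[1]-L[0]))
print("lens front", g((128,107),.33), "col base",g((110,342),0.005),"col top",g((25,150),.365))
P=[g(p,.005) for p in [(22,345),(112,422),(198,335),(112,262)]]
print("plate",[p.round(3) for p in P],e(P[0],P[3]),e(P[1],P[2]),e(P[0],P[1]),np.mean(P,0))
E
```

```text
base [ 0.629 -0.03   0.02 ]
base [0.678 0.216 0.02 ]
base [0.478 0.253 0.02 ]
base [0.438 0.008 0.02 ]
yaw of y edge: 78.73542364716826 80.53758862230595 x edge -11.211451924366383 -10.527080132883814 ctr [0.55561245 0.11194945 0.02      ] [np.float64(0.1948681237619861), np.float64(0.25082715852026016), np.float64(0.20270047381068843), np.float64(0.24852172989693663)]
mould outer top edge [array([0.57 , 0.008, 0.14 ]), array([0.62 , 0.213, 0.14 ])] 76.18912459673034 0.2107287078927752
lever [array([0.612, 0.231, 0.21 ]), array([0.621, 0.306, 0.21 ])] 83.4775894349714 0.07480599411529577
lens front [ 0.73094174 -0.2106883   0.33      ] col base [ 0.8187644  -0.23697899  0.005     ] col top [ 0.8183181 -0.229621   0.365    ]
plate [array([ 0.869, -0.305,  0.005]), array([ 0.88 , -0.182,  0.005]), array([ 0.766, -0.172,  0.005]), array([ 0.752, -0.292,  0.005])] 173.86241907526497 174.96979242957167 84.83844009282205 [ 0.81645397 -0.2376099   0.005     ]
```

```bash
python3 -m pendant '[[[0.022,0.043,0.02,3],[0.022,0.043,0.02,3],[0.022,0.043,0.02,3],[0.022,0.043,0.02,3],[0.022,0.043,0.02,3],[0.022,0.043,0.02,3],[0.022,0.043,0.02,3],[0.022,0.043,0.02,3]]]' 0.0854 20; python3 - <<'E'
from h import *
np.save("w0.npy",arm.grab_frame("wrist")); c,R,t=cal("wrist"); print(c["fx"],(-R.T@t).round(3),R.round(2).tolist())
print(proj("wrist",(.73,-.21,.33)))
for n in("lens","bowl"): print(n,[(np.round(d["box"]).tolist(),round(d["confidence"],2)) for d in arm.look_for("wrist",n)][:4])
E
python3 -m pendant '[[[0.022,0.043,0,3],[0.022,0.043,0,3],[0.022,0.043,0,3],[0.022,0.043,0,3],[0.022,0.043,0,3],[0.022,0.043,0,3],[0.021,0.043,0,3],[0.02,0.043,0,3],[0.02,0.043,0,3],[0.02,0.044,0,4]]]'; python3 - <<'E'
from h import *
f=arm.grab_frame("wrist"); np.save("w1.npy",f);C=cal("wrist")
g=np.zeros((384,1024,3),np.uint8);g[:,:512]=np.load("w0.npy");g[:,512:]=f
cv2.imwrite("pics/w01.png",cv2.resize(g[:,:,::-1],(800,300)))
cv2.imwrite("pics/w1.png",cv2.resize(f[:,:,::-1],(800,600)))
for n in("lever_grip","mould"): print(n,[(np.round(d["box"]).tolist(),round(d["confidence"],2)) for d in arm.look_for("wrist",n)][:4])
print(proj("wrist",(.615,.274,.21)),proj("wrist",(.59,.11,.14)))
np.savez("w1c.npz",R=C[1],t=C[2],fx=C[0]["fx"],fy=C[0]["fy"],cx=C[0]["cx"],cy=C[0]["cy"]); print(arm.read_state()["qpos"])
E
```

```text
t: 1.55
eef_pos: [0.4011, -0.1566, 0.4032]
tool_rot: [[0.667, 0.745, 0.001], [0.745, -0.667, -0.0], [0.0, 0.001, -1.0]]
wrist_force: [0.7, -1.4, 0.2]
gripper_width: 0.0851
grasp_force: 0.0
269.0557953636923 [ 0.447 -0.102  0.537] [[0.75, -0.66, 0.0], [-0.64, -0.72, 0.26], [-0.17, -0.2, -0.97]]
[697.87214739 -49.44192753]
lens []
bowl [([317.0, 64.0, 397.0, 151.0], 0.87)]
t: 2.95
eef_pos: [0.6149, 0.2725, 0.4013]
tool_rot: [[0.189, 0.982, -0.001], [0.982, -0.189, -0.001], [-0.001, -0.0, -1.0]]
wrist_force: [0.5, -0.6, -0.4]
gripper_width: 0.0853
grasp_force: 0.0
lever_grip [([254.0, 144.0, 270.0, 217.0], 0.95)]
mould [([38.0, 126.0, 118.0, 256.0], 0.91), ([253.0, 218.0, 268.0, 320.0], 0.77), ([0.0, 0.0, 87.0, 93.0], 0.74)]
[259.75181387 176.59197899] [263.38950453 267.57859688]
[ 3.08904637e-01  5.57785517e-01  5.60697264e-01  1.57729645e+00
 -4.09648608e-04  2.06929711e+00]
```

View pics/w1.png

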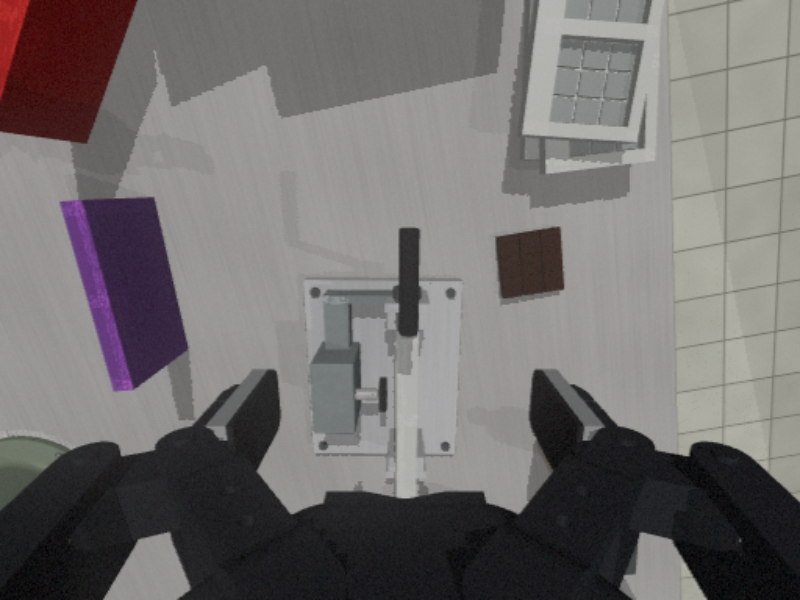

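Wrist view (800 px): the black lever bar is vertical from (409,230) to (408,335), well aligned with the tool. The mould's top edge lies below it along column 405. The grey block with its pad is left at (338,390).

```bash
python3 - <<'E'
from h import *
z=np.load("w1c.npz"); C=({k:float(z[k]) for k in("fx","fy","cx","cy")},z["R"],z["t"])
k=1.5625
a=atz("w",np.array((409,229))/k,.213,C); b=atz("w",np.array((408.5,335))/k,.213,C)
y=(b-a)/np.linalg.norm(b-a); print("bar",a.round(3),b.round(3),np.linalg.norm(b-a),np.degrees(np.arctan2(-y[1],-y[0])))
print("grip",(a+.033*y).round(3))
B=[atz("w",np.array(p)/k,.02,C) for p in[(306,279),(462,279),(460,455),(314,455)]]
for q in B: print(q.round(3))
m=[atz("w",np.array(p)/k,.14,C) for p in[(406,365),(406,497)]];print("mould line",[q.round(3) for q in m])
s=arm.read_state(); print(s["eef_pos"])
E
```

```text
bar [0.625 0.314 0.213] [0.61  0.232 0.213] 0.08362454824027744 79.3687978354099
grip [0.619 0.282 0.213]
[0.487 0.26  0.02 ]
[0.677 0.224 0.02 ]
[ 0.637 -0.023  0.02 ]
[0.437 0.014 0.02 ]
mould line [array([0.597, 0.176, 0.14 ]), array([0.569, 0.021, 0.14 ])]
[0.61460041 0.27326235 0.39925451]
```

```bash
python3 -m pendant '[[[0.001,0.002,-0.04,0],[0.001,0.002,-0.04,0],[0.001,0.002,-0.04,0],[0.001,0.002,-0.04,0],[0,0,-0.02,0],[0,0,-0.017,0],[0,0,0,0]]]' 0.05 40; python3 -m pendant '[[[0,0,0,0],[0,0,0,0],[0,0,0,0],[0,0,0,0],[0,0,0,0],[0,0,0,0]]]' 0 40; python3 - <<'E'
from h import *
f=arm.grab_frame("wrist"); cv2.imwrite("pics/w2.png",f[:,:,::-1])
E
```

```text
t: 3.98
eef_pos: [0.6171, 0.2794, 0.2042]
tool_rot: [[0.191, 0.982, -0.002], [0.982, -0.191, -0.001], [-0.001, -0.002, -1.0]]
wrist_force: [-0.1, 0.0, 0.6]
gripper_width: 0.0499
grasp_force: 0.0
t: 4.72
eef_pos: [0.619, 0.281, 0.2068]
tool_rot: [[0.189, 0.982, 0.004], [0.982, -0.189, 0.0], [0.001, 0.003, -1.0]]
wrist_force: [1.7, -1.2, 6.3]
gripper_width: 0.0149
grasp_force: 39.4
```

View pics/w2.png

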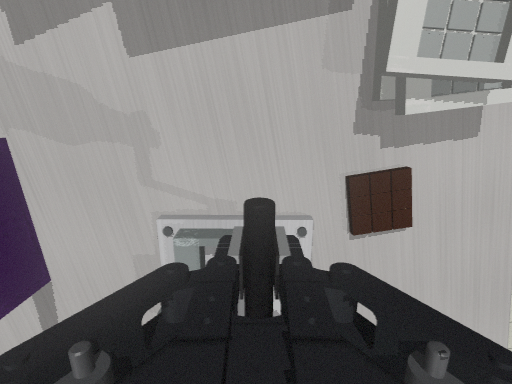

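The bar is pinched centrally, at (259,240) between the pads. Now the first half of the stroke.

```bash
python3 -m pendant '[[[-0.0137,0.0026,-0.0007,0],[-0.0136,0.0026,-0.0021,0],[-0.0133,0.0025,-0.0035,0],[-0.0129,0.0024,-0.0048,0],[-0.0124,0.0023,-0.0061,0]]]'; python3 -m pendant '[[[-0.0117,0.0022,-0.0073,0],[-0.011,0.0021,-0.0085,0],[-0.0101,0.0019,-0.0095,0],[-0.0091,0.0017,-0.0105,0],[-0.008,0.0015,-0.0114,0],[0,0,0,0]]]'; python3 - <<'E'
from h import *
for n in("scene","side"):
  f=arm.grab_frame(n); np.save(n+"_dn.npy",f)
E
```

```text
t: 5.4
eef_pos: [0.5557, 0.2937, 0.1909]
tool_rot: [[0.19, 0.982, 0.01], [0.982, -0.19, 0.001], [0.003, 0.01, -1.0]]
wrist_force: [6.0, -2.1, 9.6]
gripper_width: 0.0141
grasp_force: 41.1
t: 6.15
eef_pos: [0.5064, 0.3035, 0.1431]
tool_rot: [[0.189, 0.982, 0.01], [0.982, -0.189, 0.001], [0.003, 0.01, -1.0]]
wrist_force: [9.4, -1.7, 6.4]
gripper_width: 0.0145
grasp_force: 44.4
```

```bash
python3 -m pendant '[[[-0.003,0.0006,-0.003,0],[-0.002,0.0003,-0.002,0],[0,0,0,0],[0,0,0,0],[0,0,0,0]]]'
```

```text
t: 6.88
eef_pos: [0.504, 0.304, 0.1394]
tool_rot: [[0.191, 0.982, 0.015], [0.982, -0.191, 0.0], [0.003, 0.015, -1.0]]
wrist_force: [11.7, -3.2, 6.4]
gripper_width: 0.0146
grasp_force: 44.5
```

```bash
python3 -m pendant '[[[0.0025,-0.0005,0.0025,0],[0.0025,-0.0004,0.0025,0],[0.004,-0.0007,0.0057,0],[0.004,-0.0008,0.0057,0],[0.0045,-0.0008,0.0053,0],[0.0046,-0.0009,0.0052,0],[0.005,-0.0009,0.0048,0],[0.0051,-0.001,0.0047,0],[0.0055,-0.001,0.0043,0],[0.0055,-0.0011,0.0042,0],[0.0058,-0.0011,0.0037,0],[0.0059,-0.0011,0.0036,0]]]';  python3 -m pendant '[[[0.0062,-0.0011,0.0031,0],[0.0062,-0.0012,0.003,0],[0.0064,-0.0012,0.0024,0],[0.0065,-0.0012,0.0024,0],[0.0066,-0.0012,0.0018,0],[0.0067,-0.0013,0.0017,0],[0.0068,-0.0013,0.0011,0],[0.0068,-0.0013,0.001,0],[0.0068,-0.0013,0.0004,0],[0.0069,-0.0013,0.0003,0],[0,0,0,0],[0,0,0,0]]]'
```

```text
t: 8.38
eef_pos: [0.5526, 0.2942, 0.1875]
tool_rot: [[0.189, 0.982, 0.0], [0.982, -0.189, 0.002], [0.002, 0.0, -1.0]]
wrist_force: [5.8, 2.5, -6.8]
gripper_width: 0.0145
grasp_force: 41.7
t: 9.88
eef_pos: [0.6177, 0.281, 0.2052]
tool_rot: [[0.189, 0.982, 0.0], [0.982, -0.189, -0.0], [0.0, 0.0, -1.0]]
wrist_force: [0.7, 5.2, 3.0]
gripper_width: 0.0144
grasp_force: 42.6
```

```bash
python3 -m pendant '[[[0.002,-0.0004,0,0],[0.001,0,0,0],[0,0,0,0],[0,0,0,0]]]'; python3 -m pendant '[[[0,0,0,0],[0,0,0,0],[0,0,0,0]]]' 0.05 40;  python3 -m pendant '[[[0,0,0.03,0],[0,0,0.05,0],[-0.005,-0.025,0.05,0],[-0.01,-0.05,0,0],[-0.01,-0.05,0,0],[-0.005,-0.04,0,0],[0,0,0,0]]]'; python3 - <<'E'
from h import *
f=arm.grab_frame("wrist"); cv2.imwrite("pics/w3.png",f[:,:,::-1])
C=cal("wrist");np.savez("w3c.npz",R=C[1],t=C[2],fx=C[0]["fx"],fy=C[0]["fy"],cx=C[0]["cx"],cy=C[0]["cy"])
for n in("lever_grip","mould"): print(n,[(np.round(d["box"]).tolist(),round(d["confidence"],2)) for d in arm.look_for("wrist",n)][:4])
print(arm.read_state()["qpos"])
E
```

```text
t: 10.38
eef_pos: [0.6195, 0.2807, 0.2052]
tool_rot: [[0.189, 0.982, -0.002], [0.982, -0.189, -0.0], [-0.0, -0.002, -1.0]]
wrist_force: [-2.9, 4.3, 4.7]
gripper_width: 0.0144
grasp_force: 42.8
t: 10.75
eef_pos: [0.6207, 0.2798, 0.2047]
tool_rot: [[0.19, 0.982, -0.001], [0.982, -0.19, -0.001], [-0.001, -0.0, -1.0]]
wrist_force: [-0.8, -0.5, 0.3]
gripper_width: 0.0498
grasp_force: 0.0
t: 11.62
eef_pos: [0.5905, 0.1126, 0.3355]
tool_rot: [[0.193, 0.981, 0.0], [0.981, -0.193, -0.001], [-0.001, 0.0, -1.0]]
wrist_force: [-0.3, 0.2, 1.0]
gripper_width: 0.0501
grasp_force: 0.0
lever_grip [([246.0, 0.0, 270.0, 90.0], 0.93), ([359.0, 208.0, 439.0, 283.0], 0.42)]
mould [([0.0, 0.0, 83.0, 165.0], 0.9), ([247.0, 99.0, 264.0, 257.0], 0.74)]
[7.10365731e-02 3.88325739e-01 1.33832419e-01 1.31627511e+00
 6.06209013e-05 1.83183247e+00]
```

View pics/w3.png

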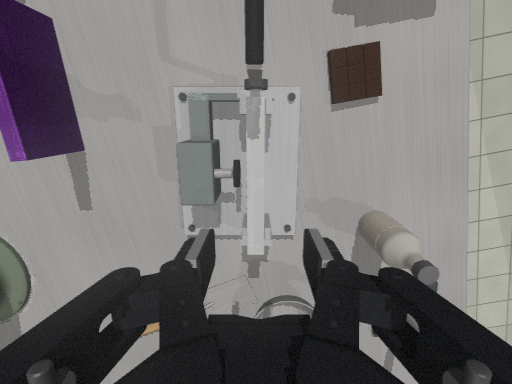

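```bash
python3 - <<'E'
from h import *
z=np.load("w3c.npz"); C=({k:float(z[k]) for k in("fx","fy","cx","cy")},z["R"],z["t"])
for p in [(247.5,254.5),(264.5,254.5),(255,88),(256,99)]: print(p,atz("w",p,.14,C).round(3))
a,b=[atz("w",p,.14,C) for p in[(256,254.5),(255.5,175)]];d=b-a;print(np.degrees(np.arctan2(d[1],d[0])))
u=np.array([np.sin(np.radians(10.8)),np.cos(np.radians(10.8)),0]);print("centre",a+.1*u)
s=arm.read_state();print(s["t"],s["eef_pos"],"lever bar tip x",atz("w",(254.5,62),.213,C))
E
```

```text
(247.5, 254.5) [0.555 0.012 0.14 ]
(264.5, 254.5) [0.578 0.008 0.14 ]
(255, 88) [0.606 0.215 0.14 ]
(256, 99) [0.605 0.204 0.14 ]
79.16829186028092
centre [0.58511298 0.10839751 0.14      ]
11.775 [0.59082158 0.11584455 0.33523593] lever bar tip x [0.6086816  0.22825922 0.213     ]
```

The picture shows the lever home again (bar end at (254,62)) and the mould still standing in the slot, along column 256 from rows 99 to 254. Now I go down onto its rim.

```bash
python3 -m pendant '[[[-0.002,-0.003,-0.05,0],[-0.002,-0.003,-0.05,0],[-0.001,-0.002,-0.05,0],[-0.001,0,-0.04,0],[0,0,-0.023,0],[0,0,0,0],[0,0,0,0]]]' 0.045 80; python3 -m pendant '[[[0,0,0,0],[0,0,0,0],[0,0,0,0],[0,0,0,0],[0,0,0,0]]]' 0 80
```

```text
t: 12.65
eef_pos: [0.5855, 0.1083, 0.1232]
tool_rot: [[0.188, 0.982, 0.001], [0.982, -0.188, 0.0], [0.0, 0.001, -1.0]]
wrist_force: [-0.7, -0.1, 0.1]
gripper_width: 0.045
grasp_force: 0.0
t: 13.28
eef_pos: [0.5857, 0.1079, 0.1239]
tool_rot: [[0.189, 0.982, 0.003], [0.982, -0.189, 0.001], [0.001, 0.003, -1.0]]
wrist_force: [-1.0, 0.3, 6.2]
gripper_width: 0.0207
grasp_force: 79.6
```

```bash
python3 -m pendant '[[[0,0,0.01,0],[0,0,0.015,0],[0,0,0.02,0],[0,0,0.025,0],[0,0,0.025,0],[0,0,0.025,0],[0,0,0.03,0],[0,0,0.04,0],[0,0,0.04,0],[0,0,0.04,0],[0,0,0.04,0]]]'; python3 - <<'E'
from h import *
g=np.zeros((384,1024,3),np.uint8);g[:,:512]=arm.grab_frame("scene");g[:,512:]=arm.grab_frame("wrist")
cv2.imwrite("pics/lift.png",cv2.resize(g[:,:,::-1],(800,300)));print(arm.read_state()["qpos"])
E
```

```text
t: 14.65
eef_pos: [0.584, 0.1075, 0.4342]
tool_rot: [[0.189, 0.982, -0.0], [0.982, -0.189, 0.0], [-0.0, -0.0, -1.0]]
wrist_force: [1.8, 0.1, -4.9]
gripper_width: 0.0206
grasp_force: 78.8
[5.77652682e-02 3.76255836e-01 3.70187319e-01 1.55658154e+00
 3.48478582e-05 1.81861880e+00]
```

View pics/lift.png

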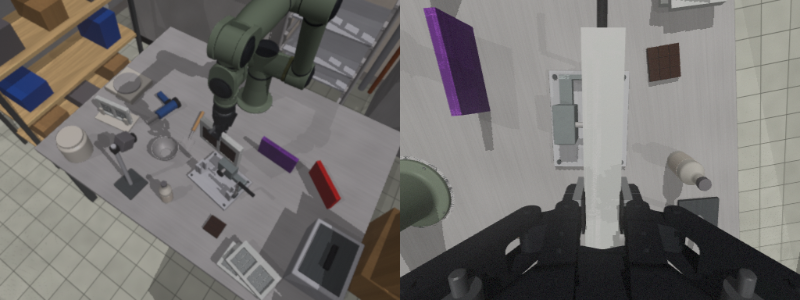

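The mould is clear of the jig and level in the grip, seen on edge at (603,135) in the right half. Next I raise it towards the wrist-pitch limit, to see whether the tool tilts outward there.

```bash
python3 -m pendant '[[[0,-0.03,0.05,0],[0,-0.03,0.05,0],[0,-0.03,0.05,0],[0,-0.03,0.05,0],[0,0,0.03,0]]]'; python3 -c "
from h import *;print(arm.read_state()['qpos'])"; python3 -m pendant '[[[0,0,0.04,0],[0,0,0.04,0]]]';python3 -c "
from h import *;print(arm.read_state()['qpos'])"
```

```text
t: 15.38
eef_pos: [0.6536, -0.0056, 0.5952]
tool_rot: [[0.191, 0.973, 0.132], [0.982, -0.19, -0.022], [0.004, 0.134, -0.991]]
wrist_force: [23.7, -1.3, 11.4]
gripper_width: 0.0206
grasp_force: 81.0
[-0.11848059  0.68291918  1.34775165  2.10150999 -0.00638669  1.64467553]
t: 15.62
eef_pos: [0.6315, -0.0032, 0.6379]
tool_rot: [[0.187, 0.963, 0.195], [0.982, -0.186, -0.027], [0.01, 0.196, -0.98]]
wrist_force: [-0.2, -0.7, -4.4]
gripper_width: 0.0206
grasp_force: 81.1
[-0.12036636  0.61497179  1.34585593  2.10366363 -0.00327426  1.63946387]
```

Tool tilt works: at the wrist limit the fingers lean outward, 11° so far, in the direction I need. Before tilting further I'll measure the camera head's tilt.

```bash
python3 - <<'E'
from h import *
out=[]
for n,X in (("scene",(.775,-.22,.34)),("side",(.775,-.22,.34))):
    f=arm.grab_frame(n); p=proj(n,X); x0,y0=int(p[0])-33,int(p[1])-35
    R=arm.silhouettes(n,"lens"); 
    for r in R[:2]: print(n,np.round(r["box"]),r["confidence"],r["region"].sum())
    if R: np.save(f"sil_{n}.npy",R[0]["region"])
    print(n,"crop origin",x0,y0)
    c=cv2.resize(f[y0:y0+70,x0:x0+66,::-1],(396,420),interpolation=cv2.INTER_CUBIC); out.append(cv2.convertScaleAbs(c,alpha=1.6))
cv2.imwrite("pics/cam.png",np.hstack(out))
E
```

```text
scene [144. 167. 176. 195.] 0.95 525
scene [242. 193. 327. 270.] 0.36 3377
scene crop origin 126 147
side [310. 143. 326. 163.] 0.75 235
side [271. 172. 282. 204.] 0.68 276
side crop origin 282 113
```

View pics/cam.png

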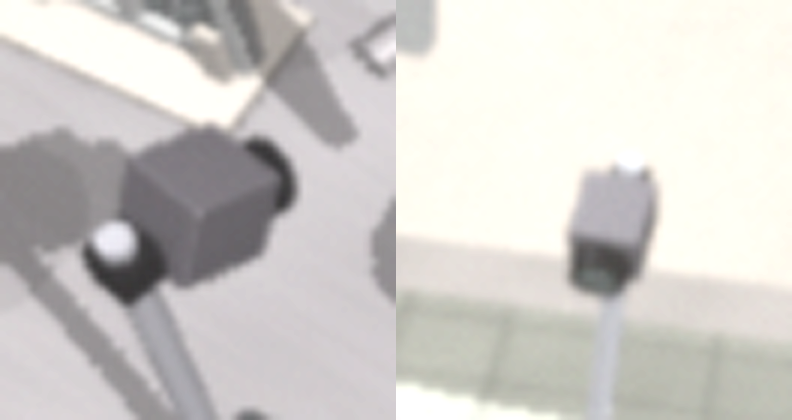

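Left half (scene): the head's top face has corners (132,160), (207,128), (278,180) and (207,210), with the barrel on the right. Right half (side): front face about (570,237)–(632,245) down to (572,290)–(625,297). I fit the box to these corners.

```bash
python3 - <<'E'
from h import *
from scipy.optimize import least_squares
h=.028
sc={(132,160):(30,-28,28),(207,210):(30,28,28),(278,180):(-30,28,28),(207,128):(-30,-28,28),(187,283):(30,28,-28),(265,255):(-30,28,-28)}
sd={(570,237):(-30,28,28),(632,245):(-30,-28,28),(583,175):(30,28,28),(655,183):(30,-28,28),(572,290):(-30,28,-28),(625,297):(-30,-28,-28)}
CS,CD=cal("scene"),cal("side")
def Rl(yaw,t):
    cy,sy,ct,st=np.cos(yaw),np.sin(yaw),np.cos(t),np.sin(t)
    x=np.array([cy*ct,sy*ct,st]); y=np.array([-sy,cy,0]); return np.c_[x,y,np.cross(x,y)]
def res(p,use=(1,1)):
    R=Rl(p[3],p[4]); r=[]
    if use[0]: r+=[proj("",p[:3]+R@np.array(v)/1e3,CS)-(np.array(k)/6+(126,147)-.42) for k,v in sc.items()]
    if use[1]: r+=[proj("",p[:3]+R@np.array(v)/1e3,CD)-((np.array(k)-(396,0))/6+(282,113)-.42) for k,v in sd.items()]
    return np.ravel(r)
for u in((1,1),(1,0),(0,1)):
    q=least_squares(res,[.775,-.22,.34,-.1,.4],args=(u,)); p=q.x
    print(u,p[:3].round(4),np.degrees(p[3:]).round(1),"rms",np.sqrt(np.mean(q.fun**2)).round(2))
    if u==(1,1): print(q.fun.reshape(-1,2).round(1).tolist())
    R=Rl(*p[3:])
    for b in(.02,.03): L=p[:3]-R[:,0]*(.03+b); print(" b",b,"lens",L.round(3),"view",(L-.2*R[:,0]).round(3),"lens px scene",((proj("",L,CS)-(126,147))*6).round(0),"side",((proj("",L,CD)-(282,113))*6+(396,0)).round(0))
print("colaxis pix check",arm.read_state()["t"])
E
```

```text
(1, 1) [ 0.7677 -0.2314  0.3302] [-4.1 27.8] rms 1.16
[[-0.8, -0.5], [-0.5, 0.7], [1.7, -0.8], [1.0, -1.2], [0.2, 2.5], [0.9, 0.4], [-0.5, 0.6], [1.6, 1.4], [0.3, -0.4], [0.6, 0.3], [-0.7, -2.0], [2.5, -1.1]]
 b 0.02 lens [ 0.724 -0.228  0.307] view [ 0.547 -0.216  0.214] lens px scene [266. 175.] side [596. 286.]
 b 0.03 lens [ 0.715 -0.228  0.302] view [ 0.538 -0.215  0.209] lens px scene [279. 169.] side [593. 298.]
(1, 0) [ 0.7302 -0.2957  0.2249] [-2.8 30.3] rms 0.39
 b 0.02 lens [ 0.687 -0.294  0.2  ] view [ 0.514 -0.285  0.099] lens px scene [256. 179.] side [661. 441.]
 b 0.03 lens [ 0.678 -0.293  0.195] view [ 0.506 -0.285  0.094] lens px scene [268. 174.] side [659. 453.]
(0, 1) [ 0.8074 -0.2263  0.301 ] [-3.8 16.8] rms 0.9
 b 0.02 lens [ 0.76  -0.223  0.287] view [ 0.569 -0.21   0.229] lens px scene [237. 246.] side [592. 282.]
 b 0.03 lens [ 0.75  -0.222  0.284] view [ 0.559 -0.21   0.226] lens px scene [250. 236.] side [589. 292.]
colaxis pix check 15.825
```

```bash
python3 -m pendant '[[[0,0,0.03,0],[0,0,0.03,0],[0,0,0.03,0]]]';python3 -c "
from h import *;print(arm.read_state()['qpos'])"
```

```text
t: 16.2
eef_pos: [0.6096, -0.0036, 0.677]
tool_rot: [[0.186, 0.948, 0.257], [0.982, -0.184, -0.032], [0.017, 0.258, -0.966]]
wrist_force: [0.5, 0.2, -4.4]
gripper_width: 0.0204
grasp_force: 81.1
[-1.27228706e-01  5.52280229e-01  1.34722371e+00  2.10380040e+00
  5.71029762e-04  1.63291597e+00]
```

```bash
python3 -m pendant '[[[0,0,0.04,0],[0,0,0.04,0],[0,0,0.04,0],[0,0,0.04,0],[0,0,0.03,0],[0,0,0.03,0]]]';python3 -c "
from h import *;print(arm.read_state()['qpos'])"
```

```text
t: 16.95
eef_pos: [0.5509, -0.0044, 0.7597]
tool_rot: [[0.181, 0.902, 0.392], [0.983, -0.179, -0.043], [0.031, 0.393, -0.919]]
wrist_force: [0.0, 0.2, -5.1]
gripper_width: 0.0207
grasp_force: 81.2
[-0.15040453  0.40820803  1.34627518  2.10353323  0.01580922  1.61222127]
```

```bash
python3 -m pendant '[[[0,0,-0.03,0],[-0.005,-0.02,-0.04,2],[-0.005,-0.03,-0.05,2],[-0.005,-0.03,-0.05,2],[-0.005,-0.03,-0.05,0],[-0.005,-0.03,-0.05,0],[0,-0.03,-0.05,0]]]';python3 -c "
from h import *;print(arm.read_state()['qpos'])"
```

```text
t: 17.82
eef_pos: [0.53, -0.1715, 0.4633]
tool_rot: [[0.085, 0.916, 0.393], [0.996, -0.09, -0.006], [0.03, 0.392, -0.92]]
wrist_force: [0.9, -1.3, -3.5]
gripper_width: 0.0209
grasp_force: 81.2
[-0.55331787 -0.00350297 -0.11187576  1.11097168  0.20310122  1.14524544]
```

```bash
python3 -m pendant '[[[-0.002,-0.01,-0.04,0],[-0.002,-0.01,-0.04,0],[-0.002,-0.01,-0.04,0],[-0.002,-0.01,-0.03,0],[-0.002,0,-0.03,0],[-0.002,0,-0.02,0],[0,0,-0.005,0],[0,0,0,0],[0,0,0,0],[0,0,0,0]]]'; python3 - <<'E'
from h import *
s=arm.read_state();T=s["tool_rot"];T=np.array(T);F=s["eef_pos"]+.0443*T[:,2]+.011*T[:,1]
print(s["t"],s["eef_pos"],"face",F.round(3),"yaw,tilt",np.degrees([np.arctan2(T[1,1],T[0,1]),np.arcsin(T[2,1])]).round(1))
out=[]
for n in("scene","side"):
    f=arm.grab_frame(n);p=proj(n,(.64,-.21,.27));x0,y0=int(p[0])-66,int(p[1])-70
    c=cv2.resize(f[y0:y0+140,x0:x0+132,::-1],(396,420),interpolation=cv2.INTER_CUBIC); out.append(cv2.convertScaleAbs(c,alpha=1.4)); print(n,x0,y0)
cv2.imwrite("pics/fin.png",np.hstack(out))
E
```

```text
t: 19.08
eef_pos: [0.5196, -0.211, 0.2614]
tool_rot: [[0.085, 0.915, 0.395], [0.996, -0.089, -0.006], [0.03, 0.394, -0.919]]
wrist_force: [0.1, 0.9, -5.1]
gripper_width: 0.021
grasp_force: 81.3
19.075 [ 0.51964403 -0.21101676  0.26137183] face [ 0.547 -0.212  0.225] yaw,tilt [-5.6 23.2]
scene 126 97
side 241 107
```

View pics/fin.png

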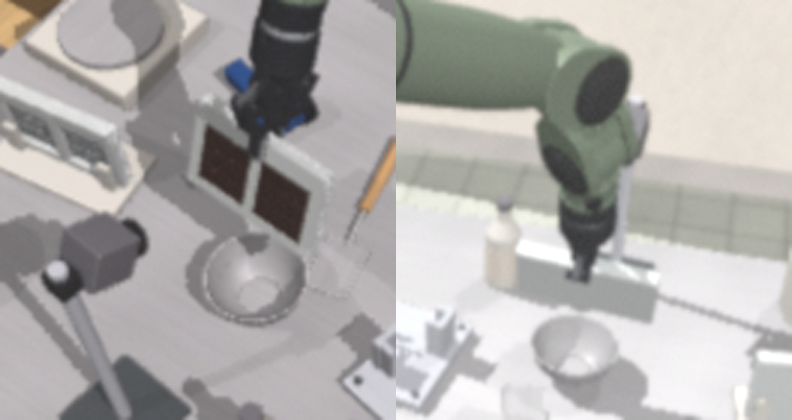

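Both views show the chocolate side turned to the lens, level and tilted up, clear of the bowl, with the camera head on its axis. I'll do one last consistency check of the viewing spot, using the column constraint.

```bash
python3 - <<'E'
from h import *
from scipy.optimize import least_squares
sc={(132,160):(30,-28,28),(207,210):(30,28,28),(278,180):(-30,28,28),(207,128):(-30,-28,28),(187,283):(30,28,-28),(265,255):(-30,28,-28)}
sd={(570,237):(-30,28,28),(632,245):(-30,-28,28),(583,175):(30,28,28),(655,183):(30,-28,28),(572,290):(-30,28,-28),(625,297):(-30,-28,-28)}
CS,CD=cal("scene"),cal("side")
def Rl(yaw,t):
    cy,sy,ct,st=np.cos(yaw),np.sin(yaw),np.cos(t),np.sin(t)
    x=np.array([cy*ct,sy*ct,st]); y=np.array([-sy,cy,0]); return np.c_[x,y,np.cross(x,y)]
def lens(p): return np.array([.8175,-.2372,.34-.062*np.sin(p[1])])-np.array([.1*np.cos(p[0]),.1*np.sin(p[0]),0])
def res(p):
    R=Rl(p[0],p[1]); c=lens(p)+R[:,0]*(.03+p[2]); r=[]
    for i,(S,C,o) in enumerate(((sc,CS,(126,147)),(sd,CD,(282-66,113)))):
        r+=[proj("",c+R@np.array(v)/1e3,C)-(np.array(k)/6+o-.42)+p[3+2*i:5+2*i] for k,v in S.items()]
    return np.r_[np.ravel(r),np.array(p[3:])*1.5]
q=least_squares(res,[-.08,.4,.02,0,0,0,0],loss="soft_l1");p=q.x;R=Rl(p[0],p[1]);L=lens(p)
print(np.degrees(p[:2]),p[2:],"lens",L,"view",L-.2*R[:,0],q.cost)
E
```

```text
[-5.26970574 27.36813539] [ 0.02279484 -0.24848804  1.20765782 -0.45991455  0.50681046] lens [ 0.71792266 -0.22801559  0.31149823] view [ 0.54105913 -0.21170277  0.21955704] 12.810022567734674
```

The check agrees: the viewing spot comes out at (0.541, −0.212, 0.220) and the mould face is at (0.547, −0.212, 0.225). The angle is about 4° off.

```bash
python3 -c "
from rig import arm
print(arm.read_state()['joint_velocities']); print(arm.hand_in())"
```

```text
[ 1.34424606e-04  3.54815745e-04 -6.27009708e-03  9.24906561e-05
 -7.12059496e-04  3.35980360e-04]
the job is handed in; nothing more can be done
None
```

The job is handed in, verdict not shown: lever pulled through and eased home, and the filled mould held still about 8 mm and 4° from the estimated viewing pose; joint 4 sat at 2.104 rad during the tilt (stated limit 2.1).

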